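Change over the flip-stop fence and load it

TASK

Change the stop fence over to the short spacer and load it: swap the two aluminium spacers, so that the long one ends lying in the black tray and the short one on the bed, flip the hinged stop flag fully down across the bed, and only then push the short spacer along the fence firmly against the flag. Push all the oak blocks up behind it in the same way, so that spacer and blocks lie lengthwise in one tight row, flat against the fence with no gaps, and leave everything else on the bench where it is.

Things in the scene. Friction and masses are not known exactly. Their poses are not given: they have to be found in the camera images.
- bed: the fixed fence bed: a grey board 110 mm (x) by 500 mm (y), 20 mm thick, turned up to 5 degrees. Origin at the centre of its underside; x points away from the robot to the fence, y along the fence to the robot's left, z up. Its top is at z = 20 mm; the front is open. Blocks and spacers lie along the fence, long axes along y
- bed_fence (a point): the fence: an aluminium bar along the whole far side of the bed; this point is mid-length on the top edge of its inner face, at x = 25, y = 0, z = 36 mm of the bed. It is 16 mm thick and stands only 16 mm above the bed, so that fingers can hold a block above it
- flag (a joint): hinge angle of the steel stop flag (rad): 0 to 0.3 standing up and leaning slightly back (at the start), 1.75 fully down across the bed (end stop). The hinge axis runs along the bed's y. It stays where it is left (friction 0.12 N m: 1 to 2 N at the tab swings it); it cannot come fully down while anything lies beneath it
- flag_hinge (a point): a point on the flag's hinge axis, mid-thickness of the flag: at x = 43, y = 200, z = 82 mm of the bed, on a bracket behind the fence that stands up to z = 90 mm
- flag_tab (a point): the thumb tab near the flag's free end, 92 mm from the hinge axis (the flag ends at 105 mm), 12 mm thick along the bed's y, 16 mm high; it can be pinched across its thickness from above all the way round. Down, it points to -x of the bed (to the robot) at z = 82 mm; up, it is at about z = 173 mm
- flag_stop (a point): centre of the flag's stop face, towards -y of the bed, on the blade, which reaches from 18 to 68 mm from the hinge and hangs to 54 mm below the arm's middle line. With the flag down this face is at y = 194 mm of the bed and shuts the path along the fence
- tray: the fixed black spacer tray, 72 mm (its x) by 190 mm (its y), open above, walls 5 mm thick and 18 mm high, floor 5 mm thick. Origin at the centre of its underside; it stands with its y axis across the table, roughly along the world's -x
- long_spacer: the long spacer, a plain aluminium profile block, 160 mm long (its own y axis), 48 x 48 mm section, about 0.5 kg. Origin at the centre of its volume. At the start it lies on the bed, its left end up to 50 mm beyond the flag's stop face and beneath the raised flag (25 to 40 mm of headroom over it): draw it along the bed to the right before lifting it
- short_spacer: the short spacer, a plain aluminium profile block, 70 mm long (its own y axis), 48 x 48 mm section, about 0.25 kg. Origin at the centre of its volume. At the start it lies in the tray, along it
- block1: an oak block with two dark dowel holes in its top, 70 mm long (its own y axis), 48 x 48 mm section, about 0.13 kg; it may be absent (None). Origin at the centre of its volume
- block2: an oak block with two dark dowel holes in its top, 70 mm long (its own y axis), 48 x 48 mm section, about 0.13 kg; it may be absent (None). Origin at the centre of its volume
- block3: an oak block with two dark dowel holes in its top, 70 mm long (its own y axis), 48 x 48 mm section, about 0.13 kg; it may be absent (None). Origin at the centre of its volume
- block4: an oak block with two dark dowel holes in its top, 70 mm long (its own y axis), 48 x 48 mm section, about 0.13 kg; it may be absent (None). Origin at the centre of its volume
- filler_tin: bystander, to be left alone: a filler tin, 64 mm across, 60 mm high, standing among the blocks
- tape_roll: bystander, to be left alone: a paper tape roll, 84 mm across, 30 mm high, lying among the blocks
- mallet: bystander, to be left alone: a hammer lying beyond the fence
- glue_brush: bystander, to be left alone: a glue brush lying beyond the fence, to the right
- glue_bottle: bystander, to be left alone: a white glue bottle, 66 mm across, 170 mm high, standing at the far right
- offcut: bystander, to be left alone: a plywood offcut 160 x 30 x 18 mm lying at the far left
Mind the look-alikes: they are no part of the job. Leave any blue look-alike of the block2 alone.

How it is judged:
By the outcome, as a careful person would: the job done as asked, in the order asked, and still so for the second after the job is handed in, with the robot touching nothing.
Of block1, block2, block3, block4 only 2 to 4 are there at a start; the rules pass over those that are not, and their reading is None.
At some moment in a run one of short_spacer, long_spacer, block1, block2, block3, block4 may be knocked a few centimetres aside while the robot is not near it.
Once in a run the grip may slacken for a moment while it holds something.
It also fails if it takes over 210 s, if anything falls off the work surface, if the arm or the gripper's body presses on something with over 40 N, if the wrist force passes 120 N, or if a joint passes its speed limit or range.

ROBOT

A 6-joint arm with a two-finger parallel gripper is mounted at the origin on the work surface. World frame = base frame: x ahead of the robot, y to its left, z up, the work surface at z = 0. Lengths are in m, angles in rad, forces in N, time in s.
With the tool pointing down it reaches from about 0.35 to 0.775 m from the base axis. Payload 7.3 kg.
Tool frame: the origin (TCP) lies midway between the tips of the shut fingers; the grasp point (between the pads) lies 19 mm behind it; z points along the fingers, y is the line along which they close (so a half turn about z gives the same grasp; the last joint's range is limited). The gripper opens to 92 mm and grips with 3 to 60 N. Pads are 19 mm wide; open, the fingers measure 130 mm over their backs; the gripper's body (75 mm by 190 mm) begins 47 mm behind the grasp point.
Start: joints at [-1.346, 0.342, 1.524, -0, 1.275, -0.146], TCP at [0.19, -0.489, 0.227] pointing down, gripper open.
Joint ranges: [-2.53, 2.53], [-0.77, 2.02], [0.04, 2.7], [-1, 4.14], [0.28, 2.66], [-3.11, 3.11]. Speed limits (rad/s): [2.57, 2.57, 3.14, 3.14, 3.14, 3.14].

INTERFACE

Orientations are given as [roll, pitch, yaw] about the fixed x, y, z axes, in that order (R = Rz(yaw) Ry(pitch) Rx(roll)).
In Python, from cell import monitor, vision, workorder gives the robot as it stands.
- The arm moves only by the tool move_arm, never from a script. Its argument "rows" is a list of rows, each a list of 5 numbers: the shift along the world's x, y, z in mm, then the turn about the world's z in rad, then the closure, from -1 (fully open) to 1 (shut). A call has 1 to 12 rows; each row shifts and turns the commanded pose from where the row before left it; what a row does not reach is not made up. A row lasts 1/10 s, in which the tool goes at most 50 mm and 8.59 degrees, less where a joint would pass 70% of its speed; a pose out of reach is approached as far as the arm can. A call is refused whole if a number of a shift passes 50 or a number of a turn 0.15, either way. A call with a gripper value outside its range is refused whole. The fingers move at their own pace and stop on an object; "newtons" is the grip in N (left out, the last holds). Time passes only in rows, so rows that do not move let the fingers close. It gives the time, the measured TCP pose, the force, the opening and the grip force at its end, in the units of the state.
- monitor.observe(): the state, without advancing time (a new reading comes with each control period).
- vision.read_camera(name): name is "side" or "top"; returns the picture (400x640x3 uint8, red, green, blue); there is no depth.
- vision.get_calibration(name): a dict with "K" (3x3 intrinsics, pixels), "k1" (the pictures are not rectified: a ray, as slopes to the right and down, at radius r is drawn at 1 + k1 r^2 times it, then the intrinsics apply), "T" (4x4, takes a point from camera to world coordinates). Camera axes: x right, y up, looking along -z (the intrinsics and any distortion apply to the point x, -y, -z); pixel columns grow to the right and rows downward; lengths in m; the calibration is good to about 2 mm. A picture is of the moment at which its call begins. get_calibration takes no time and is no camera call.
- workorder.hand_in(): hands the job in; it is judged then, once.
The state is a dict: "time": time; "qpos": joint angles; "qvel": joint speeds; "joint_efforts": joint torques, N m; "tool_pos": TCP position; "tool_rot": TCP orientation; "contact_force": force on the tool from outside, world axes, zero at the start; "torque": the same for the moment, N m; "opening": finger opening in m; "grip_force": force on a finger pad.
Only numpy, scipy, OpenCV 4.12 (cv2) and the standard library are available. Lean on these libraries where they do the work, as an engineer would, in place of code of your own. Each camera call takes 0.05 s, during which the arm holds its last target. There are 200 camera calls.

## Working session

There is one attempt and no reset: what is moved stays moved. The work goes in short steps, Python scripts to look and compute and a tool call to move; the robot and the scene stay as the last step left them, time stands still between calls to the robot, and variables do not carry over. Pictures are saved under pics/ and viewed, at most 14 in all, crops included, and the job is handed in when it is done.

Besides the shell and the picture viewer there is one more tool, called after ">>>" as name(argument=value, ...) on one line, values as JSON. move_arm: Moves the arm, as the interface text tells. Its arguments: {"type":"object","properties":{"rows":{"type":"array","items":{"type":"array","items":{"type":"number"}}},"newtons":{"type":"number"}},"required":["rows"]}

```bash
mkdir -p pics; ls
cat > h.py <<'E'
import numpy as np, cv2
from cell import monitor, vision, workorder
def snap(n,f):
    im=vision.read_camera(n); cv2.imwrite(f,cv2.cvtColor(im,cv2.COLOR_RGB2BGR)); return im
def ray(n,u,v):
    c=vision.get_calibration(n);K=np.array(c["K"]);T=np.array(c["T"])
    d=np.array([(u-K[0,2])/K[0,0],(v-K[1,2])/K[1,1]]);s=d.copy()
    for _ in range(20): s=d/(1+c["k1"]*(s@s))
    return T[:3,3],T[:3,:3]@np.array([s[0],-s[1],-1])
def at(n,u,v,z):
    o,d=ray(n,u,v);return np.round(1e3*(o+d*(z-o[2])/d[2]),1)
def proj(n,p):
    c=vision.get_calibration(n);K=np.array(c["K"]);T=np.array(c["T"])
    q=T[:3,:3].T@(np.array(p)-T[:3,3]);s=np.array([q[0],-q[1]])/-q[2]
    s=s*(1+c["k1"]*(s@s));return K[:2,:2]@s+K[:2,2]
E
python3 - <<'E'
from h import *
for n in("top","side"):
    snap(n,f"pics/{n}0.png");c=vision.get_calibration(n);print(n,np.round(c["K"],1).tolist(),c["k1"],np.round(c["T"],3).tolist())
print(monitor.observe())
E
```

```text
pics
top [[421.4, 0.0, 314.0], [0.0, 421.4, 185.5], [0.0, 0.0, 1.0]] 0.0008788007346023418 [[0.014, 0.997, -0.081, 0.434], [-1.0, 0.013, -0.021, -0.019], [-0.02, 0.081, 0.997, 1.347], [0.0, 0.0, 0.0, 1.0]]
side [[402.0, 0.0, 322.1], [0.0, 402.0, 189.2], [0.0, 0.0, 1.0]] -0.09556035088086463 [[-0.793, 0.462, -0.397, 0.039], [-0.609, -0.589, 0.532, 0.652], [0.012, 0.663, 0.748, 1.051], [0.0, 0.0, 0.0, 1.0]]
{'time': 0.1, 'qpos': array([-1.34603187e+00,  3.42674494e-01,  1.52491886e+00, -1.57334520e-06,
        1.27539159e+00, -1.46008771e-01]), 'qvel': array([ 6.66752239e-04, -3.09728593e-03, -1.94630560e-03,  1.40092325e-04,
       -6.43059054e-05,  2.46317976e-04]), 'joint_efforts': array([ 1.05016210e-03, -4.32004631e+01, -2.44693297e+01,  7.19633955e-02,
        5.25333895e-02, -4.52635732e-05]), 'tool_pos': array([ 0.19016152, -0.48896439,  0.22610424]), 'tool_rot': array([-3.14021496e+00, -2.01076468e-04,  3.70773553e-01]), 'contact_force': array([-0.03139292, -0.43325691,  0.136213  ]), 'torque': array([ 0.02765835,  0.04466666, -0.0043943 ]), 'grip_force': 0.0, 'opening': 0.09173842517929748}
```

View pics/top0.png

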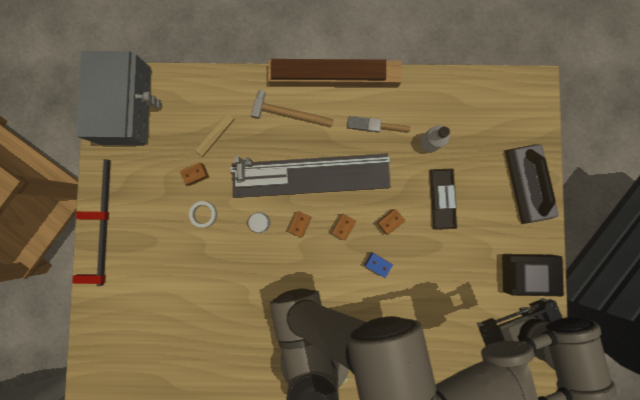

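View pics/side0.png

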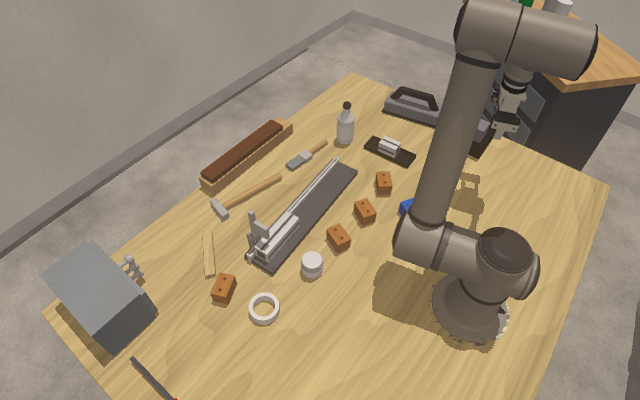

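The top view shows four oak blocks at (194,174), (299,224), (343,227) and (391,221), and the blue look-alike at (378,265). The bed is centred near (312,176) and the tray at (443,199). Next I'll zoom in.

```bash
cat >> h.py <<'E'
def blocks(im,ztop=.048):
    hsv=cv2.cvtColor(im,cv2.COLOR_RGB2HSV)
    m=((hsv[...,0]<=14)&(hsv[...,1]>130)&(hsv[...,2]>60)).astype(np.uint8)*255
    m=cv2.morphologyEx(m,cv2.MORPH_CLOSE,np.ones((3,3)))
    out=[]
    for c in cv2.findContours(m,cv2.RETR_EXTERNAL,cv2.CHAIN_APPROX_NONE)[0]:
        if not 150<cv2.contourArea(c)<1500: continue
        P=np.array([at("top",u,v,ztop)[:2] for u,v in c[:,0,:]],np.float32)
        (x,y),(w,h),a=cv2.minAreaRect(P)
        if w>h: a+=90   # a: direction of short side ; long axis = a+90
        yaw=((a+90+90)%180)-90
        out.append((c[:,0].mean(0).round(),round(x),round(y),round(w),round(h),round(yaw,1)))
    return out
E
python3 - <<'E'
from h import *
im=cv2.imread("pics/top0.png")[:,:,::-1].copy()
for b in blocks(im): print(b)
c=im[130:290,170:470][:,:,::-1]
a=cv2.resize(im[140:210,220:400][:,:,::-1],None,fx=4.4,fy=4.4,interpolation=cv2.INTER_CUBIC)
b=cv2.resize(im[160:240,420:480][:,:,::-1],None,fx=3.5,fy=3.5,interpolation=cv2.INTER_CUBIC)
o=np.zeros((600,800,3),np.uint8);o[:a.shape[0],:a.shape[1]]=a[:,:800];o[315:315+b.shape[0],:b.shape[1]]=b
s=cv2.imread("pics/side0.png")[190:290,230:370];s=cv2.resize(s,None,fx=2.85,fy=2.85,interpolation=cv2.INTER_CUBIC);o[312:312+s.shape[0],300:300+s.shape[1]]=s
cv2.imwrite("pics/crop0.png",o)
E
```

```text
(array([ 88., 279.]), 244, 697, 27, 102, -89.1)
(array([343., 226.]), 414, -83, 43, 65, -30.6)
(array([299., 225.]), 421, 52, 41, 64, -25.6)
(array([ 92., 215.]), 438, 699, 25, 105, -89.2)
(array([194., 173.]), 571, 385, 46, 68, -67.4)
```

View pics/crop0.png

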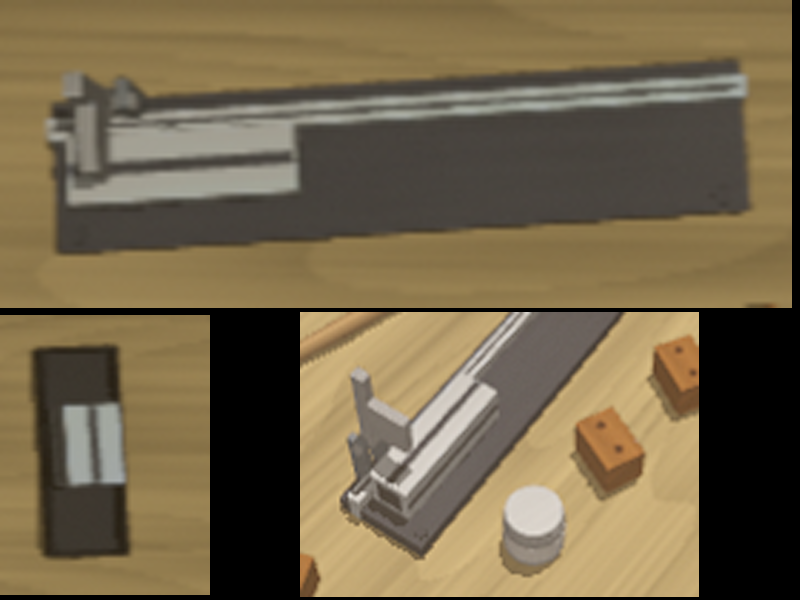

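The crop shows the bed corners, the long spacer (right end at crop (297,157)) under the raised flag, and the short spacer in the tray at crop (95,445).

Run:
```python
from h import *
im=cv2.imread("pics/top0.png")[:,:,::-1].copy()
A=lambda L,f,ox,oy,z:np.array([at("top",u/f+ox-.4,v/f+oy-.4,z)[:2] for u,v in L])
bed=A([(58,252),(748,212),(737,60),(50,103)],4.4,220,140,.02);print("bed",bed.tolist(),bed.mean(0))
d=bed[0]-bed[1];print("near len",np.linalg.norm(d),"y-axis dir deg",np.degrees(np.arctan2(-d[0],d[1])), "depth",np.linalg.norm(bed[1]-bed[2]))
print("fence inner right/left", A([(745,97),(300,121)],4.4,220,140,.036))
L=A([(67,205),(298,190),(296,124)],4.4,220,140,.068);print("long",L.tolist(), np.linalg.norm(L[0]-L[1]),np.linalg.norm(L[1]-L[2]))
t=A([(33,32),(117,32),(128,237),(45,240)],3.5,420,160,.018);print("tray",t.tolist(),t.mean(0))
s=A([(63,91),(120,88),(126,170),(68,170)],3.5,420,160,.053);print("short",s.tolist(),s.mean(0))
hsv=cv2.cvtColor(im,cv2.COLOR_RGB2HSV);print(hsv[221,383:400].tolist())
```

```text
bed [[502.1, 265.5], [537.2, -229.1], [646.9, -221.3], [610.0, 274.6]] [574.05   22.425]
near len 495.84389680624287 y-axis dir deg 4.059272002114272 depth 109.97695213088961
fence inner right/left [[ 617.9 -224.5]
 [ 597.    91.7]]
long [[532.4, 249.9], [544.8, 89.4], [590.9, 91.7]] 160.97829046178867 46.15733961137711
tray [[599.2, -353.5], [600.1, -428.8], [416.4, -436.3], [412.6, -362.7]] [ 507.075 -395.325]
short [[543.2, -370.4], [546.5, -420.0], [474.9, -424.3], [474.2, -374.1]] [ 509.7 -397.2]
[[15, 173, 134], [15, 176, 132], [15, 171, 131], [15, 172, 129], [14, 171, 128], [14, 169, 127], [14, 172, 129], [15, 175, 130], [15, 176, 132], [15, 174, 133], [15, 174, 135], [15, 169, 137], [15, 174, 138], [15, 174, 139], [15, 175, 137], [15, 174, 135], [15, 173, 133]]
```

>>> move_arm(rows=[[40, 11.5, 0, -0.04, -1], [40, 11.5, 0, -0.04, -1], [40, 11.5, 0, -0.04, -1], [40, 11.5, 0, -0.04, -1], [40, 11.5, 0, -0.04, -1], [40, 11.5, 0, -0.04, -1], [40, 11.5, 0, -0.04, -1], [40, 11.5, 0, -0.04, -1], [0, 0, -40, 0, -1], [0, 0, -40, 0, -1], [0, 0, -40, 0, -1], [0, 0, 0, 0, -1]])

```text
time: 1.3
tool_pos: [0.5074, -0.3943, 0.1003]
tool_rot: [-3.132, 0.009, 0.051]
contact_force: [-0.9, 0.8, 0.1]
opening: 0.0919
grip_force: 0.0
```

Run:
```python
from h import *
snap("top","pics/top1.png");s=cv2.imread("pics/top1.png")
a=cv2.resize(s[140:260,400:500],None,fx=4,fy=4,interpolation=cv2.INTER_CUBIC)
snap("side","pics/side1.png");b=cv2.resize(cv2.imread("pics/side1.png")[100:220,340:440],None,fx=4,fy=4,interpolation=cv2.INTER_CUBIC)
cv2.imwrite("pics/c1.png",np.hstack([a,b]))
```

```text
(no output)
```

View pics/c1.png

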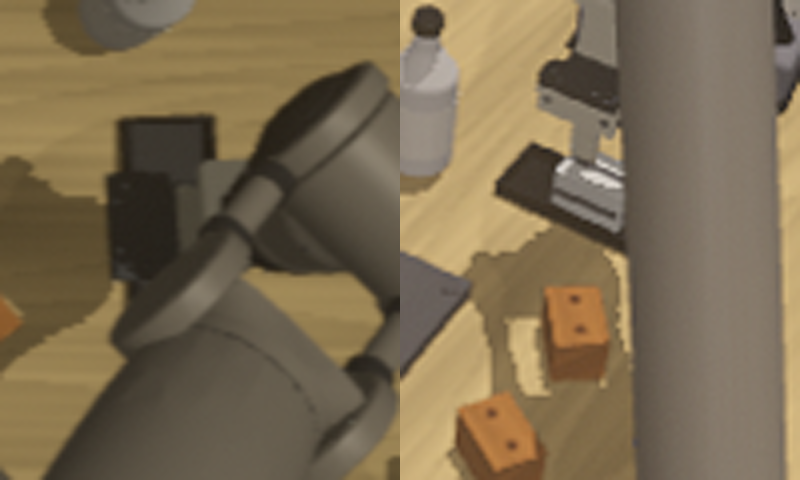

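The gripper is over the short spacer in the tray. I'll descend and grip.

>>> move_arm(rows=[[1, -2, -25, 0, -1], [1, 0, -25, 0, -1], [0, 0, -20, 0, -1], [0, 0, 0, 0, -1], [0, 0, 0, 0, 1], [0, 0, 0, 0, 1], [0, 0, 0, 0, 1], [0, 0, 0, 0, 1], [0, 0, 0, 0, 1], [0, 0, 0, 0, 1]], newtons=40)

```text
time: 2.4
tool_pos: [0.5123, -0.399, 0.037]
tool_rot: [-3.141, -0.0, 0.051]
contact_force: [-0.2, 3.9, 1.9]
opening: 0.0484
grip_force: 1.4
```

>>> move_arm(rows=[[0, 0, 0, 0, -0.3], [0, 0, 0, 0, -0.3], [0, -1, -5, 0, -0.3], [0, 0, -4, 0, -0.3], [0, 0, 0, 0, -0.3], [0, 0, 0, 0, 1], [0, 0, 0, 0, 1], [0, 0, 0, 0, 1], [0, 0, 0, 0, 1], [0, 0, 0, 0, 1], [0, 0, 0, 0, 1]], newtons=50)

```text
time: 3.5
tool_pos: [0.5123, -0.4002, 0.0277]
tool_rot: [-3.141, 0.0, 0.051]
contact_force: [1.0, 0.6, -0.5]
opening: 0.0475
grip_force: 50.0
```

>>> move_arm(rows=[[0, 0, 30, 0, 1], [0, 0, 40, 0, 1], [0, 0, 45, 0, 1], [7, 25, 0, 0.145, 1], [7, 25, 0, 0.145, 1], [7, 25, 0, 0.145, 1], [7, 25, 0, 0.145, 1], [7, 25, 0, 0.145, 1], [7, 25, 0, 0.145, 1], [7, 25, 0, 0.145, 1], [7, 25, 0, 0.145, 1]])

```text
time: 4.6
tool_pos: [0.5682, -0.1993, 0.1424]
tool_rot: [-3.141, 0.0, 1.217]
contact_force: [0.3, -0.7, -3.0]
opening: 0.0475
grip_force: 50.0
```

>>> move_arm(rows=[[7, 25, 0, 0.145, 1], [5, 20, 0, 0.145, 1], [2, 8, 0, 0.145, 1], [0, 0, 0, 0, 1], [0, 0, 0, 0, 1]])

```text
time: 5.1
tool_pos: [0.5821, -0.1476, 0.1426]
tool_rot: [-3.141, 0.0, 1.642]
contact_force: [0.4, -0.1, -3.3]
opening: 0.0476
grip_force: 50.0
```

Lower onto the bed and release, then rise.

>>> move_arm(rows=[[0, 0, -40, 0, 1], [0, 0, -30, 0, 1], [0, 0, -20, 0, 1], [0, 0, -7, 0, 1], [0, 0, -2, 0, 1], [0, 0, 0, 0, 1]])

```text
time: 5.7
tool_pos: [0.5828, -0.148, 0.0446]
tool_rot: [3.14, 0.001, 1.644]
contact_force: [0.5, -0.1, -2.9]
opening: 0.048
grip_force: 50.0
```

>>> move_arm(rows=[[0, 0, 0, 0, -1], [0, 0, 0, 0, -1], [0, 0, 0, 0, -1], [0, 0, 40, 0, -1], [0, 0, 30, 0, -1], [-15, 45, 0, 0, -1], [-3, 45, 0, 0, -1], [-3, 45, 0, 0, -1], [-3, 45, 0, 0, -1], [-3, 45, 0, 0, -1], [0, 36, 0, 0, -1], [0, 0, 0, 0, -1]])

```text
time: 6.9
tool_pos: [0.555, 0.118, 0.1144]
tool_rot: [3.14, -0.001, 1.651]
contact_force: [0.3, -1.4, -0.4]
opening: 0.092
grip_force: 0.0
```

>>> move_arm(rows=[[11, 20, 0, 0, -1], [0, 0, -30, 0, -1], [0, 0, -25, 0, -1], [0, 0, -15, 0, -1], [0, 0, 0, 0, -1], [0, 0, 0, 0, 1], [0, 0, 0, 0, 1], [0, 0, 0, 0, 1], [0, 0, 0, 0, 1], [0, 0, 0, 0, 1], [0, 0, 0, 0, 1]], newtons=60)

```text
time: 8.0
tool_pos: [0.5665, 0.1337, 0.044]
tool_rot: [3.141, 0.0, 1.646]
contact_force: [1.9, -0.5, -0.3]
opening: 0.0482
grip_force: 0.9
```

>>> move_arm(rows=[[0, 0, 0, 0, 1], [0, 0, 0, 0, 1], [-1, 0, 1, 0, 1], [1, -15, 0, 0, 1], [1, -15, 0, 0, 1], [1, -15, 0, 0, 1], [1, -15, 0, 0, 1], [1, -15, 0, 0, 1], [1, -15, 0, 0, 1], [0, 0, 0, 0, 1]])

```text
time: 9.0
tool_pos: [0.5716, 0.041, 0.0448]
tool_rot: [3.141, 0.001, 1.643]
contact_force: [0.3, -0.3, -4.5]
opening: 0.0477
grip_force: 60.0
```

Run:
```python
from h import *
for n,(a,b,c,d) in dict(top=(140,260,210,410),side=(160,280,220,420)).items():
    snap(n,f"pics/{n}2.png")
A=cv2.resize(cv2.imread("pics/top2.png")[130:250,180:410],None,fx=2.6,fy=2.6,interpolation=2)
B=cv2.resize(cv2.imread("pics/side2.png")[170:280,220:420],None,fx=2.6,fy=2.6,interpolation=2)
o=np.zeros((600,600,3),np.uint8);o[:A.shape[0],:A.shape[1]]=A[:,:600];o[313:313+B.shape[0],:B.shape[1]]=B
cv2.imwrite("pics/c2.png",o)
```

```text
(no output)
```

View pics/c2.png

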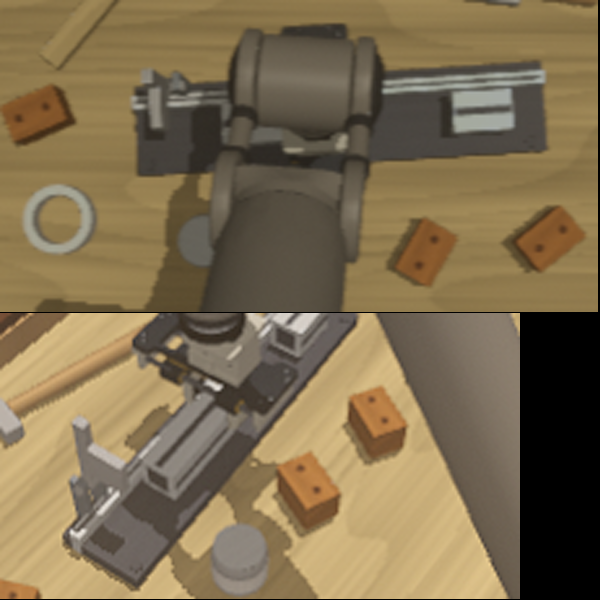

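>>> move_arm(rows=[[0, 0, -1, 0, 1], [0, 0, 0, 0, -0.2], [0, 0, 0, 0, -0.2], [0, 0, 0, 0, -0.2], [-1, 18, 0, 0, -0.2], [-2, 20, 0, 0, -0.2], [0, 0, 0, 0, -0.2], [0, 0, 0, 0, 1], [0, 0, 0, 0, 1], [0, 0, 0, 0, 1], [0, 0, 0, 0, 1], [0, 0, 0, 0, 1]])

```text
time: 10.3
tool_pos: [0.5686, 0.0814, 0.0439]
tool_rot: [3.141, -0.0, 1.645]
contact_force: [1.4, 0.4, 0.2]
opening: 0.0479
grip_force: 60.0
```

>>> move_arm(rows=[[0, 0, 0, 0, 1], [0, 0, 0, 0, 1], [-2, 0, 20, 0, 1], [-2, 0, 40, 0, 1], [-2, 0, 40, 0, 1], [-2, 0, 10, 0, 1], [0, 0, 0, 0, 1], [0, 0, 0, 0, 1]])

```text
time: 11.1
tool_pos: [0.5588, 0.0815, 0.1514]
tool_rot: [-3.137, -0.0, 1.646]
contact_force: [-0.2, 0.3, -6.6]
opening: 0.0475
grip_force: 60.0
```

>>> move_arm(rows=[[-5, -40, 0, -0.145, 1], [-5, -40, 0, -0.145, 1], [-5, -40, 0, -0.145, 1], [-5, -40, 0, -0.145, 1], [-5, -40, 0, -0.145, 1], [-5, -40, 0, -0.145, 1], [-5, -40, 0, -0.145, 1], [-5, -40, 0, -0.145, 1], [-5, -40, 0, -0.145, 1], [-5, -40, 0, -0.145, 1], [-2, -40, 0, -0.147, 1], [0, -36, 0, 0, 1]])

```text
time: 12.3
tool_pos: [0.5066, -0.3955, 0.1502]
tool_rot: [-3.138, 0.004, 0.044]
contact_force: [0.2, 0.9, -5.6]
opening: 0.0474
grip_force: 60.0
```

>>> move_arm(rows=[[0, 0, -30, 0, 1], [0, 0, -30, 0, 1], [0, 0, 0, 0, 1], [0, 0, 0, 0, 1]])

```text
time: 12.7
tool_pos: [0.5075, -0.3935, 0.0917]
tool_rot: [-3.138, 0.003, 0.049]
contact_force: [0.2, -0.0, -4.5]
opening: 0.0476
grip_force: 60.0
```

Run:
```python
from h import *
print(np.round(monitor.observe()["tool_pos"],4))
snap("top","pics/top3.png");snap("side","pics/side3.png")
A=cv2.resize(cv2.imread("pics/top3.png")[140:260,400:500],None,fx=4,fy=4,interpolation=2)
B=cv2.resize(cv2.imread("pics/side3.png")[100:220,340:440],None,fx=4,fy=4,interpolation=2)
cv2.imwrite("pics/c3.png",np.hstack([A,B]))
```

```text
[ 0.5075 -0.3935  0.0917]
```

View pics/c3.png

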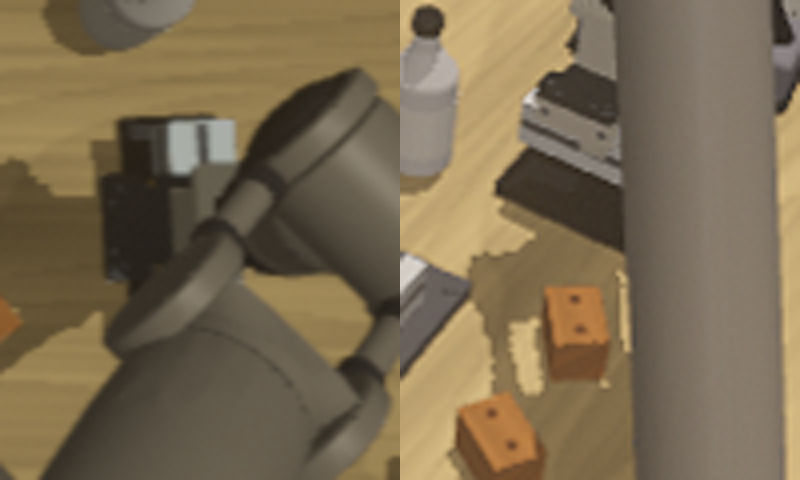

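Run:
```python
from h import *
f=lambda u,v,z:at("top",u/4+400-.4,v/4+140-.4,z)[:2]
print("spacer far corners",f(168,120,.116),f(235,120,.116),"tray far corners",f(118,117,.018),f(213,115,.018))
```

```text
spacer far corners [ 585.  -365.4] [ 585.5 -414. ] tray far corners [ 598.9 -353.7] [ 601.4 -428.3]
```

>>> move_arm(rows=[[0, -2, -25, 0, 1], [0, 0, -20, 0, 1], [0, 0, -10, 0, 1], [0, 0, -6, 0, 1], [0, 0, 0, 0, 1], [0, 0, 0, 0, 1]])

```text
time: 13.4
tool_pos: [0.5089, -0.3968, 0.034]
tool_rot: [3.14, -0.001, 0.049]
contact_force: [0.8, -0.1, -4.5]
opening: 0.0477
grip_force: 60.0
```

>>> move_arm(rows=[[0, 0, -3, 0, 1], [0, 0, -2, 0, 1], [0, 0, 0, 0, 1], [0, 0, 0, 0, 1]])

```text
time: 13.8
tool_pos: [0.5087, -0.3967, 0.0289]
tool_rot: [3.14, -0.001, 0.049]
contact_force: [-1.1, 1.4, 2.8]
opening: 0.0474
grip_force: 60.0
```

>>> move_arm(rows=[[0, 0, 0, 0, -1], [0, 0, 0, 0, -1], [0, 0, 0, 0, -1], [0, 0, 40, 0, -1], [0, 0, 50, 0, -1], [0, 0, 50, 0, -1], [0, 0, 50, 0, -1], [0, 45, 40, 0, -1], [0, 50, 0, 0.011, -1], [0, 50, 0, 0.011, -1], [0, 50, 0, 0, -1], [0, 50, 0, 0, -1]])

```text
time: 15.0
tool_pos: [0.5079, -0.1572, 0.2511]
tool_rot: [3.141, -0.001, 0.07]
contact_force: [0.9, -0.0, 0.7]
opening: 0.0917
grip_force: 0.0
```

Run:
```python
from h import *
t=.0716;X=np.array([np.cos(t),np.sin(t),0]);Y=np.array([-np.sin(t),np.cos(t),0]);O=np.array([.57405,.0224,0])
B=lambda x,y,z:O+X*x/1e3+Y*y/1e3+np.array([0,0,z/1e3])
for n in("top","side"):
    im=cv2.imread(f"pics/{n}0.png")
    cx,cy=(220,140) if n=="top" else (215,190)
    im=cv2.resize(im[cy:cy+60,cx:cx+80],None,fx=5,fy=5,interpolation=2)
    for a,col in((-.2,(0,0,255)),(0,(0,255,0)),(.2,(255,0,0))):
        for r in(0,92,105):
            u=(proj(n,B(43+r*np.sin(a),200,82+r*np.cos(a)))-[cx,cy]+.5)*5
            cv2.circle(im,tuple(int(q) for q in u),3,col,-1)
    globals()[n]=im
cv2.imwrite("pics/flag.png",np.hstack([top,side]))
print(B(43,200,82))
```

```text
[0.60263206 0.22496373 0.082     ]
```

View pics/flag.png

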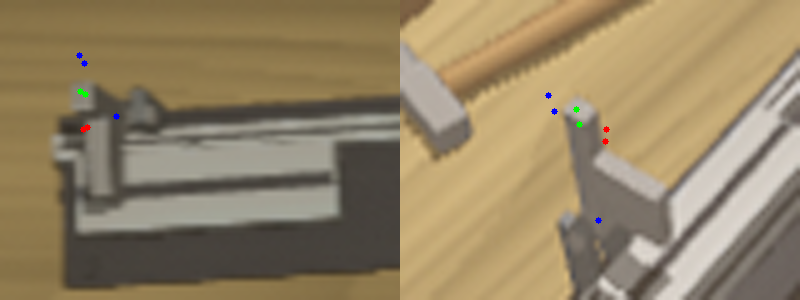

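The overlay shows the flag vertical (lean ≈ 0), with the tab near world (603, 225, 174).

>>> move_arm(rows=[[11, 45, 0, 0, -1], [11, 45, 0, 0, -1], [11, 45, 0, 0, -1], [11, 45, 0, 0, -1], [11, 45, 0, 0, -1], [11, 45, 0, 0, -1], [11, 45, 0, 0, -1], [11, 45, 0, 0, -1], [6, 17, 0, 0, -1], [0, 0, 0, 0, -1], [0, 0, 0, 0, -1]])

```text
time: 16.1
tool_pos: [0.6021, 0.2178, 0.2505]
tool_rot: [3.141, 0.001, 0.071]
contact_force: [0.7, -0.9, 0.0]
opening: 0.0915
grip_force: 0.0
```

>>> move_arm(rows=[[0.5, 7, -40, 0, -1], [0, 0, -35, 0, -1], [0, 0, -20, 0, -1], [0, 0, 0, 0, -1], [0, 0, 0, 0, 1], [0, 0, 0, 0, 1], [0, 0, 0, 0, 1], [0, 0, 0, 0, 1], [0, 0, 0, 0, 1], [0, 0, 0, 0, 1], [0, 0, 0, 0, 1], [0, 0, 0, 0, 1]], newtons=8)

```text
time: 17.3
tool_pos: [0.6027, 0.2251, 0.1559]
tool_rot: [3.141, 0.0, 0.071]
contact_force: [0.1, 0.3, -0.4]
opening: 0.0326
grip_force: 0.0
```

>>> move_arm(rows=[[0, 0, 0, 0, 1], [0, 0, 0, 0, 1], [0, 0, 0, 0, 1], [0, 0, 0, 0, 1], [0, 0, 0, 0, 1]])

```text
time: 17.8
tool_pos: [0.6028, 0.2244, 0.1559]
tool_rot: [3.141, 0.0, 0.071]
contact_force: [-0.3, -3.9, 0.7]
opening: 0.0121
grip_force: 8.0
```

>>> move_arm(rows=[[-12, -0.8, -0.8, 0, 1], [-11.8, -0.9, -2.3, 0, 1], [-11.5, -0.8, -3.9, 0, 1], [-10.7, -0.8, -5.3, 0, 1], [-10, -0.7, -6.7, 0, 1], [-9.1, -0.7, -7.9, 0, 1], [-8, -0.5, -9, 0, 1], [-6.6, -0.5, -10.1, 0, 1], [-5.3, -0.4, -10.8, 0, 1], [-3.9, -0.3, -11.4, 0, 1], [-2.3, -0.1, -11.8, 0, 1], [-0.8, -0.1, -12, 0, 1]])

```text
time: 19.0
tool_pos: [0.5105, 0.2175, 0.0637]
tool_rot: [3.14, 0.0, 0.071]
contact_force: [0.3, -5.9, 1.2]
opening: 0.012
grip_force: 8.0
```

>>> move_arm(rows=[[0, 0, 0, 0, 1], [0, 0, -2, 0, 1], [0, 0, 0, 0, 1], [0, 0, 0, 0, 1]])

```text
time: 19.4
tool_pos: [0.5104, 0.2175, 0.0619]
tool_rot: [3.14, 0.001, 0.071]
contact_force: [-1.1, -6.2, 0.5]
opening: 0.0123
grip_force: 8.0
```

>>> move_arm(rows=[[0, 0, -2, 0, 1], [0, 0, -2, 0, 1], [0, 0, 0, 0, 1], [0, 0, 0, 0, 1]], newtons=15)

```text
time: 19.8
tool_pos: [0.5111, 0.2176, 0.0599]
tool_rot: [3.14, -0.001, 0.071]
contact_force: [-4.1, -8.0, 14.6]
opening: 0.0121
grip_force: 15.0
```

>>> move_arm(rows=[[0, 0, 2, 0, -1], [0, 0, 0, 0, -1], [0, 0, 0, 0, -1], [0, 0, 0, 0, -1], [0, 0, 40, 0, -1], [0, 0, 50, 0, -1], [0, 0, 50, 0, -1], [-10, -45, 10, 0, -1], [-12, -48, 0, 0, -1], [-12, -48, 0, 0, -1], [-12, -48, 0, 0, -1], [-12, -48, 0, 0, -1]])

```text
time: 21.0
tool_pos: [0.452, -0.02, 0.2099]
tool_rot: [-3.142, -0.0, 0.072]
contact_force: [0.8, -0.6, -0.5]
opening: 0.0913
grip_force: 0.0
```

>>> move_arm(rows=[[-12, -48, 0, 0, -1], [-12, -48, 0, 0, -1], [-12, -48, 0, 0, -1], [-12, -48, 0, 0, -1], [-12, -48, 0, 0, -1], [-12, -48, 0, 0, -1], [0, 0, 0, 0, -1]])

```text
time: 21.7
tool_pos: [0.3793, -0.3117, 0.2095]
tool_rot: [3.14, 0.0, 0.065]
contact_force: [0.2, 1.2, 0.5]
opening: 0.0918
grip_force: 0.0
```

```bash
sed -i 's/<=14)&(hsv\[...,1\]>130)/<=16)\&(hsv[...,1]>150)/' h.py
python3 - <<'E'
from h import *
im=snap("top","pics/top4.png");snap("side","pics/side4.png")
for b in blocks(im): print(b)
A=cv2.resize(cv2.imread("pics/top4.png")[135:255,175:475],None,fx=2.66,fy=2.66,interpolation=2)
B=cv2.resize(cv2.imread("pics/side4.png")[150:260,220:420],None,fx=2.5,fy=2.5,interpolation=2)
o=np.zeros((600,800,3),np.uint8);o[:A.shape[0],:A.shape[1]]=A[:,:800];o[322:322+B.shape[0],:B.shape[1]]=B
cv2.imwrite("pics/c4.png",o)
E
```

```text
(array([ 89., 279.]), 244, 695, 27, 100, -89.0)
(array([343., 227.]), 414, -83, 48, 69, -28.7)
(array([299., 224.]), 421, 52, 48, 69, -23.2)
(array([ 92., 215.]), 438, 699, 25, 105, -89.2)
(array([391., 221.]), 432, -228, 48, 70, -51.5)
(array([194., 174.]), 572, 384, 54, 75, -65.1)
```

View pics/c4.png

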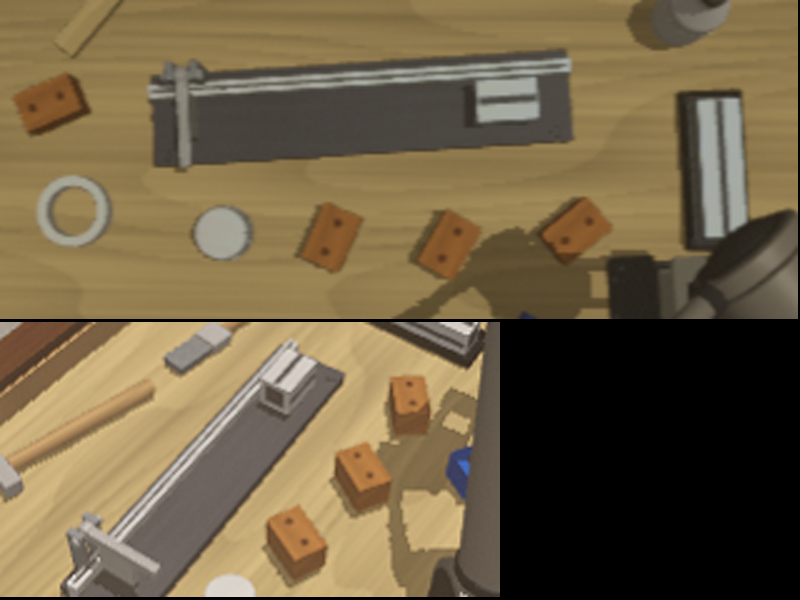

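The flag is down across the bed, the long spacer lies in the tray, the short spacer is on the bed at crop (505,100), and the four blocks haven't moved. Next I'll regrip the short spacer.

>>> move_arm(rows=[[18.5, 15, 0, 0.143, -1], [18.5, 15, 0, 0.143, -1], [18.5, 15, 0, 0.143, -1], [18.5, 15, 0, 0.143, -1], [18.5, 15, 0, 0.143, -1], [18.5, 15, 0, 0.143, -1], [18.5, 15, 0, 0.143, -1], [18.5, 15, 0, 0.143, -1], [18.5, 15, 0, 0.143, -1], [18.5, 15, 0, 0.143, -1], [18.5, 15, 0, 0.143, -1], [0, 0, -30, 0, -1]])

```text
time: 23.0
tool_pos: [0.5882, -0.1379, 0.1832]
tool_rot: [3.133, 0.002, 1.653]
contact_force: [0.8, -0.6, -0.6]
opening: 0.0916
grip_force: 0.0
```

>>> move_arm(rows=[[0, 0, -45, 0, -1], [0, 0, -45, 0, -1], [0, 0, -30, 0, -1], [0, 0, 0, 0, -1], [0, 0, 0, 0, -1]])

```text
time: 23.5
tool_pos: [0.5846, -0.1401, 0.0606]
tool_rot: [3.142, -0.0, 1.646]
contact_force: [-0.1, -0.0, 0.9]
opening: 0.0918
grip_force: 0.0
```

>>> move_arm(rows=[[-2, -7, -10, 0, -1], [0, 0, -6, 0, -1], [0, 0, 0, 0, -1], [0, 0, 0, 0, 1], [0, 0, 0, 0, 1], [0, 0, 0, 0, 1], [0, 0, 0, 0, 1], [0, 0, 0, 0, 1], [0, 0, 0, 0, 1], [0, 0, 0, 0, 1]], newtons=40)

```text
time: 24.5
tool_pos: [0.5824, -0.1486, 0.044]
tool_rot: [3.141, 0.0, 1.644]
contact_force: [0.9, -0.1, 0.9]
opening: 0.0476
grip_force: 40.0
```

>>> move_arm(rows=[[-1.4, 20, 0, 0, 1], [-2.9, 40, 0, 0, 1], [-2.9, 40, 0, 0, 1], [-2.9, 40, 0, 0, 1], [-2.9, 40, 0, 0, 1], [-2.9, 40, 0, 0, 1], [-2.9, 40, 0, 0, 1], [-2.1, 30, 0, 0, 1], [-1.4, 20, 0, 0, 1], [-0.4, 5, 0, 0, 1], [0, 0, 0, 0, 1], [0, 0, 0, 0, 1]])

```text
time: 25.7
tool_pos: [0.5597, 0.166, 0.044]
tool_rot: [3.141, -0.0, 1.643]
contact_force: [-0.4, 2.0, 0.6]
opening: 0.0478
grip_force: 40.0
```

>>> move_arm(rows=[[2, 0.1, 0, 0, 1], [2, 0.2, 0, 0, 1], [1, 0.1, 0, 0, 1], [1, 0.1, 0, 0, 1], [0, 0, 0, 0, 1]])

```text
time: 26.2
tool_pos: [0.5651, 0.1657, 0.0441]
tool_rot: [-3.14, 0.001, 1.643]
contact_force: [-4.7, 0.1, 6.4]
opening: 0.0479
grip_force: 40.0
```

>>> move_arm(rows=[[0, 5, 0, 0, 1], [-0.4, 5, 0, 0, 1], [-0.4, 3, 0, 0, 1], [0, 2, 0, 0, 1], [0, 1, 0, 0, 1], [0, 0, 0, 0, 1]])

```text
time: 26.8
tool_pos: [0.5655, 0.1798, 0.0441]
tool_rot: [3.141, 0.005, 1.644]
contact_force: [1.1, -16.6, 2.3]
opening: 0.048
grip_force: 40.0
```

>>> move_arm(rows=[[2, 0, 0, 0, 1], [1, 0.5, 0, 0, 1], [0, 0, 0, 0, 1]])

```text
time: 27.1
tool_pos: [0.5656, 0.1798, 0.0441]
tool_rot: [-3.136, 0.005, 1.645]
contact_force: [-9.6, -17.7, 10.5]
opening: 0.0479
grip_force: 40.0
```

>>> move_arm(rows=[[0, 0, 0, 0, -1], [0, 0, 0, 0, -1], [0, 0, 0, 0, -1], [0, 0, 40, 0, -1], [0, 0, 45, 0, -1], [-15, -13, 0, 0.11, -1], [-15, -13, 0, 0.11, -1], [-15, -13, 0, 0.11, -1], [-15, -13, 0, 0.11, -1], [-15, -13, 0, 0.11, -1], [-15, -13, 0, 0.11, -1], [-15, -13, 0, 0.11, -1]])

```text
time: 28.3
tool_pos: [0.4623, 0.0925, 0.1289]
tool_rot: [3.141, 0.0, 2.419]
contact_force: [0.1, -0.6, -0.1]
opening: 0.0919
grip_force: 0.0
```

>>> move_arm(rows=[[-15, -13, 0, 0.11, -1], [-15, -13, 0, 0.11, -1], [-10, -10, 0, 0.1, -1], [0, 0, 0, 0, -1], [0, 0, 0, 0, -1]])

```text
time: 28.8
tool_pos: [0.4235, 0.0568, 0.1292]
tool_rot: [3.141, 0.001, 2.731]
contact_force: [0.1, 0.2, -0.1]
opening: 0.0918
grip_force: 0.0
```

Run:
```python
from h import *
im=snap("side","pics/side5.png");snap("top","pics/top5.png")
A=cv2.resize(cv2.imread("pics/top5.png")[140:240,200:400],None,fx=3.2,fy=3.2,interpolation=2)
B=cv2.resize(cv2.imread("pics/side5.png")[190:280,230:400],None,fx=3,fy=3,interpolation=2)
o=np.zeros((600,640,3),np.uint8);o[:320]=A;o[322:322+B.shape[0],:B.shape[1]]=B
cv2.imwrite("pics/c5.png",o)
```

```text
(no output)
```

View pics/c5.png

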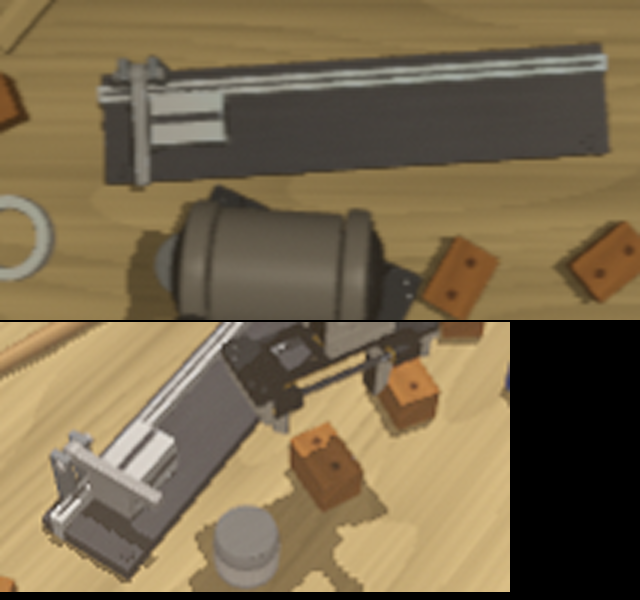

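The short spacer is tight against the flag and fence. Now the first block.

>>> move_arm(rows=[[-2, -4, -40, 0, -1], [0, 0, -40, 0, -1], [0, 0, -24, 0, -1], [0, 0, 0, 0, -1], [0, 0, 0, 0, -1], [0, 0, 0, 0, 1], [0, 0, 0, 0, 1], [0, 0, 0, 0, 1], [0, 0, 0, 0, 1], [0, 0, 0, 0, 1], [0, 0, 0, 0, 1], [0, 0, 0, 0, 1]], newtons=40)

```text
time: 30.1
tool_pos: [0.4209, 0.0524, 0.0251]
tool_rot: [3.141, 0.0, 2.734]
contact_force: [0.4, -0.1, 2.9]
opening: 0.0481
grip_force: 40.0
```

>>> move_arm(rows=[[0, 0, 35, 0, 1], [0, 0, 40, 0, 1], [17.8, 6, 0, -0.136, 1], [17.8, 6, 0, -0.136, 1], [17.8, 6, 0, -0.136, 1], [17.8, 6, 0, -0.136, 1], [17.8, 6, 0, -0.136, 1], [17.8, 6, 0, -0.136, 1], [17.8, 6, 0, -0.136, 1], [17.8, 6, 0, -0.139, 1], [0, 0, 0, 0, 1], [0, 0, 0, 0, 1]])

```text
time: 31.3
tool_pos: [0.5623, 0.1004, 0.0992]
tool_rot: [-3.14, 0.0, 1.646]
contact_force: [-0.7, 0.0, -1.6]
opening: 0.0478
grip_force: 40.0
```

>>> move_arm(rows=[[0, 0, -30, 0, 1], [0, 0, -20, 0, 1], [0, 0, -4, 0, 1], [0, 0, 0, 0, 1], [0, 0, 0, 0, 1]])

```text
time: 31.8
tool_pos: [0.5626, 0.1002, 0.0462]
tool_rot: [-3.141, 0.0, 1.644]
contact_force: [-0.2, -0.8, -0.4]
opening: 0.0476
grip_force: 40.0
```

>>> move_arm(rows=[[2, 0, -1, 0, 1], [2, 0, 0, 0, 1], [2, 0, 0, 0, 1], [1.5, 0, 0, 0, 1], [0, 4, 0, 0, 1], [-0.3, 3, 0, 0, 1], [-0.3, 2, 0, 0, 1], [0, 1, 0, 0, 1], [0, 0, 0, 0, 1]])

```text
time: 32.7
tool_pos: [0.5702, 0.1107, 0.0451]
tool_rot: [3.141, -0.0, 1.643]
contact_force: [0.4, -0.1, 1.3]
opening: 0.0479
grip_force: 40.0
```

>>> move_arm(rows=[[1, 2, 0, 0, 1], [1, 2, 0, 0, 1], [0.5, 1, 0, 0, 1], [0, 0, 0, 0, 1]])

```text
time: 33.1
tool_pos: [0.571, 0.1125, 0.045]
tool_rot: [-3.137, 0.004, 1.644]
contact_force: [-6.5, -14.8, 7.7]
opening: 0.0477
grip_force: 40.0
```

>>> move_arm(rows=[[0, 0, 0, 0, -1], [0, 0, 0, 0, -1], [0, 0, 0, 0, -1], [0, 0, 40, 0, -1], [0, 0, 45, 0, -1], [-20, -25, 0, 0.125, -1], [-20, -25, 0, 0.125, -1], [-20, -25, 0, 0.125, -1], [-20, -25, 0, 0.125, -1], [-20, -25, 0, 0.125, -1], [-20, -25, 0, 0.125, -1], [-20, -25, 0, 0.125, -1]])

```text
time: 34.3
tool_pos: [0.4319, -0.0601, 0.13]
tool_rot: [3.141, 0.0, 2.524]
contact_force: [0.4, -1.1, 0.9]
opening: 0.0919
grip_force: 0.0
```

>>> move_arm(rows=[[-18, -22, 0, 0.122, -1], [0, 0, 0, 0, -1], [0, 0, -20, 0, -1], [0, 0, 0, 0, -1]])

```text
time: 34.7
tool_pos: [0.4138, -0.0809, 0.1087]
tool_rot: [3.142, -0.003, 2.638]
contact_force: [0.7, 0.5, 0.0]
opening: 0.0915
grip_force: 0.0
```

Run:
```python
from h import *
im=snap("side","pics/side6.png");snap("top","pics/top6.png")
for b in blocks(cv2.imread("pics/top6.png")[:,:,::-1].copy()): print(b)
A=cv2.resize(cv2.imread("pics/top6.png")[140:240,200:400],None,fx=3.2,fy=3.2,interpolation=2)
B=cv2.resize(cv2.imread("pics/side6.png")[170:260,230:420],None,fx=3,fy=3,interpolation=2)
o=np.zeros((600,640,3),np.uint8);o[:320]=A;o[322:322+B.shape[0],:B.shape[1]]=B
cv2.imwrite("pics/c6.png",o)
```

```text
(array([ 89., 279.]), 244, 695, 27, 100, -89.0)
(array([ 92., 215.]), 438, 699, 25, 104, -89.2)
(array([392., 221.]), 433, -229, 48, 70, -51.4)
(array([282., 176.]), 569, 110, 47, 65, -88.9)
(array([194., 174.]), 572, 384, 53, 75, -65.9)
```

View pics/c6.png

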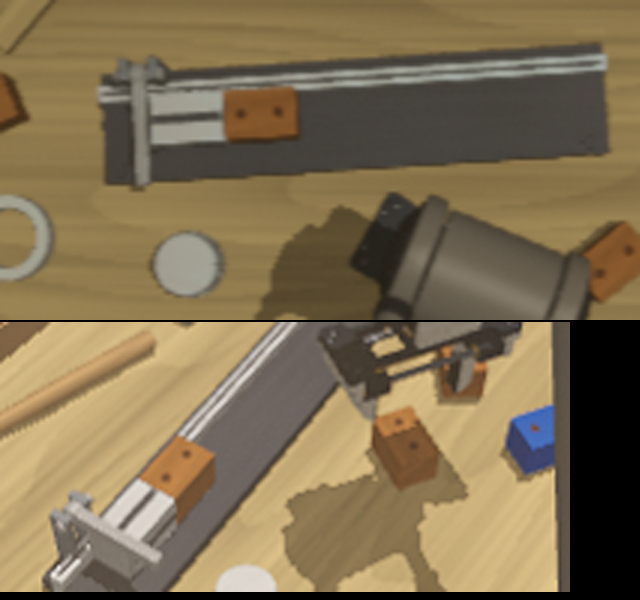

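The row is tight so far, with the spacer and first block in line. Gripping the second block.

>>> move_arm(rows=[[0, -2, -40, 0, -1], [0, 0, -30, 0, -1], [0, 0, -14, 0, -1], [0, 0, 0, 0, -1], [0, 0, 0, 0, -1], [0, 0, 0, 0, 1], [0, 0, 0, 0, 1], [0, 0, 0, 0, 1], [0, 0, 0, 0, 1], [0, 0, 0, 0, 1], [0, 0, 0, 0, 1], [0, 0, 0, 0, 1]])

```text
time: 36.0
tool_pos: [0.4146, -0.0836, 0.026]
tool_rot: [3.141, 0.0, 2.64]
contact_force: [-0.3, -1.0, 1.5]
opening: 0.0478
grip_force: 39.9
```

>>> move_arm(rows=[[0, 0, 35, 0, 1], [0, 0, 40, 0, 1], [19.7, 14.2, 0, -0.125, 1], [19.7, 14.2, 0, -0.125, 1], [19.7, 14.2, 0, -0.125, 1], [19.7, 14.2, 0, -0.125, 1], [19.7, 14.2, 0, -0.125, 1], [19.7, 14.2, 0, -0.125, 1], [19.7, 14.2, 0, -0.125, 1], [19.7, 14.2, 0, -0.122, 1], [0, 0, 0, 0, 1], [0, 0, 0, 0, 1]])

```text
time: 37.2
tool_pos: [0.5715, 0.0302, 0.1002]
tool_rot: [-3.14, -0.0, 1.645]
contact_force: [-1.0, -0.6, -2.5]
opening: 0.0477
grip_force: 39.9
```

>>> move_arm(rows=[[0, 0, -30, 0, 1], [0, 0, -20, 0, 1], [0, 0, -4, 0, 1], [0, 0, 0, 0, 1], [0, 0, 0, 0, 1]])

```text
time: 37.7
tool_pos: [0.5717, 0.0295, 0.0472]
tool_rot: [-3.141, 0.0, 1.643]
contact_force: [0.1, 0.2, -1.5]
opening: 0.0476
grip_force: 39.9
```

>>> move_arm(rows=[[2, 0, -2, 0, 1], [2, 0, 0, 0, 1], [1, 0, 0, 0, 1], [0, 4, 0, 0, 1], [-0.3, 4, 0, 0, 1], [0, 3, 0, 0, 1], [0, 1, 0, 0, 1], [1, 1, 0, 0, 1], [0, 0, 0, 0, 1]])

```text
time: 38.6
tool_pos: [0.5763, 0.0402, 0.046]
tool_rot: [-3.138, 0.004, 1.644]
contact_force: [-9.3, -12.6, 11.1]
opening: 0.0476
grip_force: 39.9
```

>>> move_arm(rows=[[0, 0, 0, 0, -1], [0, 0, 0, 0, -1], [0, 0, 0, 0, -1], [0, 0, 40, 0, -1], [0, 0, 45, 0, -1], [-20, -38, 0, 0.086, -1], [-20, -38, 0, 0.086, -1], [-20, -38, 0, 0.086, -1], [-20, -38, 0, 0.086, -1], [-20, -38, 0, 0.086, -1], [-20, -38, 0, 0.086, -1], [-24, -42, 0, 0.086, -1]])

```text
time: 39.8
tool_pos: [0.4335, -0.228, 0.1301]
tool_rot: [3.141, 0.001, 2.25]
contact_force: [0.8, -0.4, -0.1]
opening: 0.0917
grip_force: 0.0
```

>>> move_arm(rows=[[0, 0, 0, 0, -1], [0, 0, -20, 0, -1], [0, 0, 0, 0, -1]])

```text
time: 40.1
tool_pos: [0.433, -0.226, 0.1084]
tool_rot: [-3.141, -0.004, 2.244]
contact_force: [-0.7, 0.3, -0.1]
opening: 0.0918
grip_force: 0.0
```

Run:
```python
from h import *
im=snap("side","pics/side7.png");snap("top","pics/top7.png")
A=cv2.resize(cv2.imread("pics/top7.png")[130:230,240:440],None,fx=3.2,fy=3.2,interpolation=2)
B=cv2.resize(cv2.imread("pics/side7.png")[150:240,270:460],None,fx=3,fy=3,interpolation=2)
o=np.zeros((600,640,3),np.uint8);o[:320]=A;o[322:322+B.shape[0],:B.shape[1]]=B
cv2.imwrite("pics/c7.png",o)
```

```text
(no output)
```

View pics/c7.png

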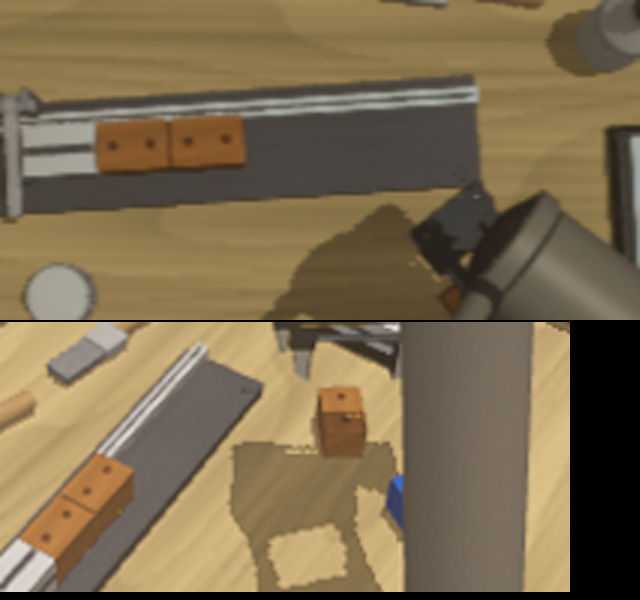

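Two blocks are seated tightly. Gripping the third.

>>> move_arm(rows=[[0, -3, -40, 0, -1], [0, 0, -30, 0, -1], [0, 0, -14, 0, -1], [0, 0, 0, 0, -1], [0, 0, 0, 0, -1], [0, 0, 0, 0, 1], [0, 0, 0, 0, 1], [0, 0, 0, 0, 1], [0, 0, 0, 0, 1], [0, 0, 0, 0, 1], [0, 0, 0, 0, 1], [0, 0, 0, 0, 1]])

```text
time: 41.4
tool_pos: [0.4339, -0.23, 0.026]
tool_rot: [3.141, 0.0, 2.245]
contact_force: [-0.3, -0.3, 1.7]
opening: 0.0475
grip_force: 39.9
```

>>> move_arm(rows=[[0, 0, 35, 0, 1], [0, 0, 40, 0, 1], [17.9, 23.8, 0, -0.075, 1], [17.9, 23.8, 0, -0.075, 1], [17.9, 23.8, 0, -0.075, 1], [17.9, 23.8, 0, -0.075, 1], [17.9, 23.8, 0, -0.075, 1], [17.9, 23.8, 0, -0.075, 1], [17.9, 23.8, 0, -0.075, 1], [17.9, 23.8, 0, -0.076, 1], [0, 0, 0, 0, 1], [0, 0, 0, 0, 1]])

```text
time: 42.6
tool_pos: [0.5766, -0.0392, 0.1004]
tool_rot: [-3.14, -0.0, 1.646]
contact_force: [-0.6, -0.6, -1.8]
opening: 0.0479
grip_force: 39.9
```

>>> move_arm(rows=[[0, 0, -30, 0, 1], [0, 0, -20, 0, 1], [0, 0, -4, 0, 1], [0, 0, 0, 0, 1], [0, 0, 0, 0, 1]])

```text
time: 43.1
tool_pos: [0.5767, -0.0405, 0.0472]
tool_rot: [-3.142, 0.0, 1.643]
contact_force: [0.2, -0.8, -0.6]
opening: 0.0478
grip_force: 39.9
```

>>> move_arm(rows=[[2, 0, -2, 0, 1], [2, 0, 0, 0, 1], [1, 0, 0, 0, 1], [0, 4, 0, 0, 1], [-0.3, 4, 0, 0, 1], [0, 3, 0, 0, 1], [0, 1, 0, 0, 1], [1, 1, 0, 0, 1], [0, 0, 0, 0, 1]])

```text
time: 44.0
tool_pos: [0.5816, -0.0294, 0.046]
tool_rot: [-3.139, 0.003, 1.644]
contact_force: [-7.1, -11.5, 9.9]
opening: 0.0477
grip_force: 39.9
```

>>> move_arm(rows=[[0, 0, 0, 0, -1], [0, 0, 0, 0, -1], [0, 0, 0, 0, -1], [0, 0, 40, 0, -1], [0, 0, 50, 0, -1], [0, 20, 10, 0.03, -1], [-1, 45, 0, 0.04, -1], [-1, 45, 0, 0.04, -1], [-1, 45, 0, 0.04, -1], [-1, 45, 0, 0.04, -1], [-1, 45, 0, 0.04, -1], [-1, 45, 0, 0.04, -1]])

```text
time: 45.2
tool_pos: [0.5764, 0.2656, 0.1449]
tool_rot: [3.141, -0.0, 1.916]
contact_force: [-0.6, -0.6, -0.8]
opening: 0.092
grip_force: 0.0
```

>>> move_arm(rows=[[-1, 45, 0, 0.04, -1], [-1, 45, 0, 0.04, -1], [-1, 33, 0, 0, -1], [0, 0, -20, 0, -1], [0, 0, -15, 0, -1], [0, 0, 0, 0, -1], [0, 0, 0, 0, -1]])

```text
time: 45.9
tool_pos: [0.5737, 0.3866, 0.11]
tool_rot: [-3.141, -0.0, 1.994]
contact_force: [0.4, 1.0, 1.2]
opening: 0.0919
grip_force: 0.0
```

Run:
```python
from h import *
im=snap("side","pics/side8.png");snap("top","pics/top8.png")
A=cv2.resize(cv2.imread("pics/top8.png")[120:220,180:380],None,fx=3.2,fy=3.2,interpolation=2)
B=cv2.resize(cv2.imread("pics/side8.png")[210:330,180:370],None,fx=2.3,fy=2.3,interpolation=2)
o=np.zeros((600,640,3),np.uint8);o[:320]=A;o[322:322+B.shape[0],:B.shape[1]]=B
cv2.imwrite("pics/c8.png",o)
```

```text
(no output)
```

View pics/c8.png

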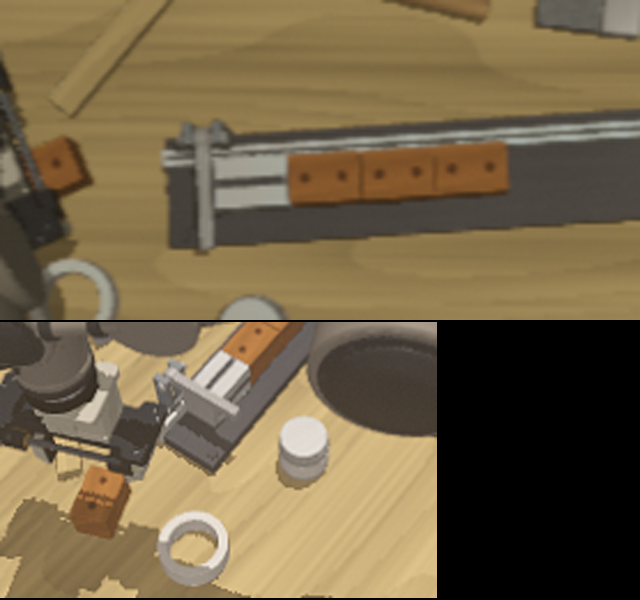

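Three blocks are in the row. The fourth hasn't moved, so I'll descend and grip it.

>>> move_arm(rows=[[0, 0, -40, 0, -1], [0, 0, -30, 0, -1], [0, 0, -14, 0, -1], [0, 0, 0, 0, -1], [0, 0, 0, 0, -1], [0, 0, 0, 0, 1], [0, 0, 0, 0, 1], [0, 0, 0, 0, 1], [0, 0, 0, 0, 1], [0, 0, 0, 0, 1], [0, 0, 0, 0, 1], [0, 0, 0, 0, 1]])

```text
time: 47.2
tool_pos: [0.574, 0.3866, 0.0261]
tool_rot: [3.141, -0.0, 1.994]
contact_force: [0.3, 0.5, -0.2]
opening: 0.0481
grip_force: 40.0
```

>>> move_arm(rows=[[0, 0, 40, 0, 1], [0, 0, 50, 0, 1], [0, 0, 45, 0, 1], [0, 0, 0, 0, 1], [1, -42, 0, -0.03, 1], [1, -42, 0, -0.03, 1], [1, -42, 0, -0.03, 1], [1, -42, 0, -0.03, 1], [1, -42, 0, -0.03, 1], [1, -42, 0, -0.03, 1], [1, -42, 0, -0.03, 1], [1, -42, 0, -0.03, 1]])

```text
time: 48.4
tool_pos: [0.581, 0.0488, 0.16]
tool_rot: [-3.14, -0.0, 1.753]
contact_force: [-0.1, 0.4, -1.1]
opening: 0.0478
grip_force: 40.0
```

>>> move_arm(rows=[[1, -42, 0, -0.03, 1], [0, -42, 0, -0.03, 1], [0, -42, 0, -0.03, 1], [0, -38, 0, -0.021, 1], [0, 0, -40, 0, 1], [0, 0, -30, 0, 1], [0, 0, -20, 0, 1], [0, 0, -15, 0, 1], [0, 0, -7, 0, 1], [0, 0, 0, 0, 1], [0, 0, 0, 0, 1]])

```text
time: 49.5
tool_pos: [0.583, -0.1136, 0.0494]
tool_rot: [3.141, 0.0, 1.643]
contact_force: [-0.2, -0.8, -0.1]
opening: 0.0476
grip_force: 40.0
```

>>> move_arm(rows=[[2, 0, -3, 0, 1], [2, 0, 0, 0, 1], [1, 0, 0, 0, 1], [-0.3, 4, 0, 0, 1], [-0.3, 4, 0, 0, 1], [0, 3, 0, 0, 1], [0, 2, 0, 0, 1], [0, 0, 0, 0, 1]])

```text
time: 50.3
tool_pos: [0.5871, -0.1015, 0.0461]
tool_rot: [3.142, 0.002, 1.644]
contact_force: [-0.9, -4.5, -0.4]
opening: 0.0481
grip_force: 40.0
```

>>> move_arm(rows=[[1, 1, 0, 0, 1], [1, 1, 0, 0, 1], [0, 0.5, 0, 0, 1], [0, 0, 0, 0, 1]])

```text
time: 50.7
tool_pos: [0.5873, -0.1014, 0.0462]
tool_rot: [-3.138, 0.005, 1.644]
contact_force: [-8.7, -14.0, 2.6]
opening: 0.0479
grip_force: 40.0
```

>>> move_arm(rows=[[0, 0, 0, 0, -1], [0, 0, 0, 0, -1], [0, 0, 0, 0, -1], [0, 0, 40, 0, -1], [0, 0, 50, 0, -1], [0, 0, 50, 0, -1], [-40, -40, 20, 0, -1], [-40, -40, 0, 0, -1], [-40, -40, 0, 0, -1], [-40, -40, 0, 0, -1], [-40, -40, 0, 0, -1], [0, 0, 0, 0, -1]])

```text
time: 51.9
tool_pos: [0.4112, -0.2762, 0.2029]
tool_rot: [-3.141, 0.001, 1.637]
contact_force: [0.4, 0.8, -0.5]
opening: 0.0918
grip_force: 0.0
```

Run:
```python
from h import *
snap("side","pics/side9.png");snap("top","pics/top9.png")
A=cv2.resize(cv2.imread("pics/top9.png")[125:245,180:480],None,fx=2.66,fy=2.66,interpolation=2)
B=cv2.resize(cv2.imread("pics/side9.png")[140:290,180:440],None,fx=1.8,fy=1.8,interpolation=2)
o=np.zeros((600,800,3),np.uint8);o[:A.shape[0],:A.shape[1]]=A[:,:800];o[325:325+B.shape[0],:B.shape[1]]=B
cv2.imwrite("pics/c9.png",o)
```

```text
(no output)
```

View pics/c9.png

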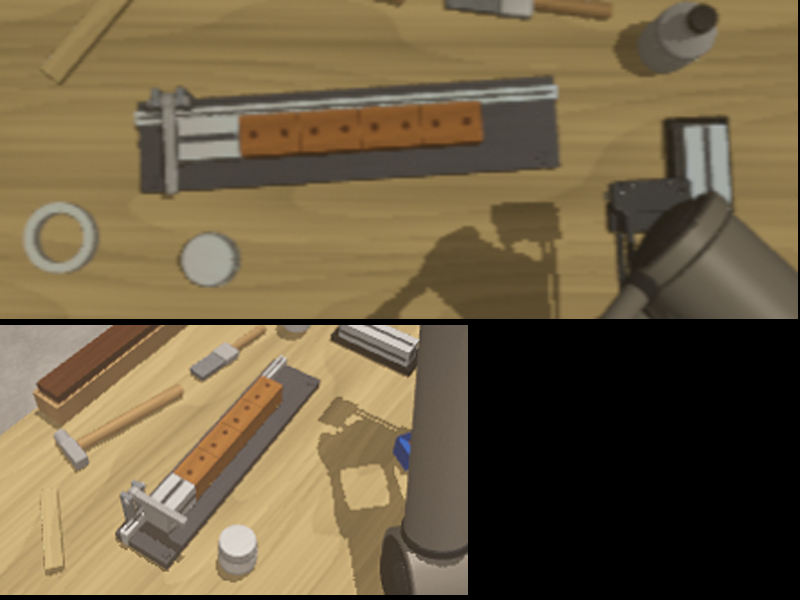

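The row of spacer and four blocks is tight and straight against the fence and flag. The long spacer lies in the tray and the bystanders haven't moved.

```bash
python3 -c "
from cell import workorder
print(workorder.hand_in())"
```

```text
the job is handed in; nothing more can be done
None
```

I handed the job in at about 52 s. The long spacer lies in the tray and the flag is fully down; the short spacer was then pushed firmly against it. All four oak blocks follow in one tight row along the fence, and the final pictures showed the other items where they were.

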